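# Sort sealed hardware tins into full and empty trays by weight

## Robot

A 6-joint arm with a two-finger parallel gripper is mounted at the origin on the work surface. World frame = base frame: x ahead of the robot, y to its left, z up, the work surface at z = 0. Lengths are in m, angles in rad, forces in N, time in s.
With the tool pointing down it reaches from about 0.35 to 0.975 m from the base axis. Payload 7.1 kg.
Tool frame: the origin (TCP) lies midway between the tips of the shut fingers; the grasp point (between the pads) lies 19 mm behind it; z points along the fingers, x is the direction in which the jaws open and shut, and the axes are right-handed (so a half turn about z gives the same grasp; the last joint's range is limited). The gripper opens to 88 mm and grips with 3 to 60 N. Pads are 20 mm wide; open, the fingers measure 115 mm over their backs; the gripper's body (75 mm by 178 mm) begins 61 mm behind the grasp point.
Start: joints at [-1.165, 0.423, 1.63, -0, 1.089, -0.019], TCP at [0.258, -0.569, 0.223] pointing down, gripper open.
Joint ranges: [-3, 3], [-0.9, 2.11], [0.09, 2.58], [-1.31, 4.45], [0.11, 2.69], [-2.54, 2.54]. Speed limits (rad/s): [2.39, 2.39, 3.01, 3.14, 3.14, 3.14].

## Interface

Orientations are given as a unit quaternion [w, x, y, z].
In Python, from station import move_pose, movel, movej, command_gripper, wait, inverse_kinematics, read_camera, camera_info, MotionError, job_done, get_time, get_joint_pos, get_qvel, get_effort, get_tcp_pos, get_ee_rot, get_ft_force, get_ft_torque, get_grip_width gives the robot as it stands. Calls block until the motion is done:
- move_pose(position, orientation): joint-space move of the TCP to a pose.
- movel(position, frame=None, v=0.15, until_force=None): straight line of the TCP; frame=None keeps the orientation; v is the mean speed in m/s. With until_force (N) it stops when the force on the tool has changed by that much, and returns True; else False.
- movej(angles): joint-space move.
- command_gripper(opening): opening from 0.0 (shut) to 1.0 (fully open); the grip force is fixed at half the most; returns when the fingers have stopped.
- wait(seconds).
- inverse_kinematics(position, orientation): joint angles nearest the present ones, or None.
- read_camera(name): name is "scene" or "top"; returns the picture (400x640x3 uint8, red, green, blue); there is no depth.
- camera_info(name): a dict with "intrinsics" (3x3 intrinsics, pixels), "T" (4x4, takes a point from camera to world coordinates). Camera axes: x right, y up, looking along -z (the intrinsics and any distortion apply to the point x, -y, -z); pixel columns grow to the right and rows downward; lengths in m; the calibration is good to about 2 mm. A picture is of the moment at which its call begins. camera_info takes no time and is no camera call.
A pose or a line that the arm cannot do raises MotionError and nothing moves.
- job_done(): hands the job in, once; it reports no verdict.
Readings, each from a call of its own:
- get_time(): time.
- get_joint_pos(): joint angles.
- get_qvel(): joint speeds.
- get_effort(): joint torques, N m.
- get_tcp_pos(): TCP position.
- get_ee_rot(): TCP orientation.
- get_ft_force(): force on the tool from outside, world axes, zero at the start.
- get_ft_torque(): the same for the moment, N m.
- get_grip_width(): opening from 0.0 (shut) to 1.0 (fully open).
Only numpy, scipy, OpenCV 4.12 (cv2) and the standard library are available. Lean on these libraries where they do the work, as an engineer would, in place of code of your own. Each camera call takes 0.05 s, during which the arm holds its last target.

## Task

The three sealed tins on the drawing sheet look alike; some are full of machined parts and some are empty, and only their weight tells (about three quarters of a kilo full, little over a tenth of a kilo empty). Lift each one to feel which it is, then set it down upright, flat on the floor of the right tray: full tins in the square-cornered tray with the bow handles, empty tins in the tray with the cut-off corners. Do not drop the tins, and leave the other things on the bench where they are.

Things in the scene. Friction and masses are not known exactly. Their poses are not given: they have to be found in the camera images.
- tin_a_center (a point): Centre (half-way up) of one of three identical sealed metal tins: 54 (own x) x 100 (own y) x 65 mm high, own z up, upright flat sides, lid fixed. Starts upright in the middle of the bench, long sides roughly along world y. One or two of the three are full, differently each time: full 0.63-0.87 kg (6.2-8.5 N), empty 0.10-0.13 kg (1.0-1.3 N). Contents may shift 2 mm.
- tin_b_center (a point): Centre (half-way up) of one of three identical sealed metal tins: 54 (own x) x 100 (own y) x 65 mm high, own z up, upright flat sides, lid fixed. Starts upright in the middle of the bench, long sides roughly along world y. One or two of the three are full, differently each time: full 0.63-0.87 kg (6.2-8.5 N), empty 0.10-0.13 kg (1.0-1.3 N). Contents may shift 2 mm.
- tin_c_center (a point): Centre (half-way up) of one of three identical sealed metal tins: 54 (own x) x 100 (own y) x 65 mm high, own z up, upright flat sides, lid fixed. Starts upright in the middle of the bench, long sides roughly along world y. One or two of the three are full, differently each time: full 0.63-0.87 kg (6.2-8.5 N), empty 0.10-0.13 kg (1.0-1.3 N). Contents may shift 2 mm.
- handled_tray: Tray for FULL tins: grey, square corners, a steel bow handle sticking out 30 mm level from each short end. 220 (own x) x 170 (own y) x 25 mm high, walls 5, floor 4 mm thick. Fixed; on the robot's left or right. Origin: centre of underside, z up. Two tins fit side by side, long sides along its own y, centred 50 mm either way along its own x.
- cut_corner_tray: Tray for EMPTY tins: same grey, no handles, its four corners cut off at 45 degrees (30 mm). 220 (own x) x 170 (own y) x 25 mm high, walls 5, floor 4 mm thick. Fixed; on the side opposite the handled tray. Origin: centre of underside, z up. Two tins fit as in the handled tray.
- pencil: Black drafting pencil, 130 mm long (own x), 9 mm thick, lying between the tins and the tray on the robot's left; bystander. Origin: centre of its underside.
- link: Black drilled machine link, 137 by 27 by 9 mm, long along own x, lying between the tins and the tray on the robot's right; bystander. Origin: centre of its underside.
- flange: Aluminium hub flange, 84 mm across, 22 mm high, beyond the tins to the right; bystander. Origin: centre of its underside.
- caliper: Caliper lying flat, 190 mm long (own y), 14 mm high, beyond the tins to the left; bystander. Origin: centre of its underside.
- mouse: Black computer mouse, 100 by 55 by 25 mm, on the robot's side of the tins, to the right; bystander. Origin: centre of its underside.

How it is judged:
By the outcome, as a careful person would: the job done as asked, in the order asked, and still so for the second after the job is handed in, with the robot touching nothing.
It also fails if it takes over 72 s, if anything falls off the work surface, if the arm or the gripper's body presses on something with over 40 N, if the wrist force passes 120 N, or if a joint passes its speed limit or range.

## Working session

There is one attempt and no reset: what is moved stays moved. The work goes in short steps, each a Python script; the robot and the scene stay as the last script left them, time stands still between calls to the robot, and variables do not carry over. Pictures are saved under pics/ and viewed, and the job is handed in when it is done.

```bash
mkdir -p pics; python3 - <<'E'
from station import *
import cv2, numpy as np
np.set_printoptions(precision=4,suppress=True)
for n in("scene","top"):
    im=read_camera(n); cv2.imwrite(f"pics/{n}0.png",im[:,:,::-1]); i=camera_info(n); print(n,i)
print(get_time(),get_tcp_pos(),get_ee_rot(),get_ft_force(),get_grip_width())
E
```

```text
scene {'intrinsics': array([[476.3618,   0.    , 318.0176],
       [  0.    , 476.3618, 196.5945],
       [  0.    ,   0.    ,   1.    ]]), 'T': array([[-0.1665, -0.6919,  0.7025,  1.3382],
       [ 0.986 , -0.111 ,  0.1244,  0.121 ],
       [-0.0081,  0.7134,  0.7007,  0.7998],
       [ 0.    ,  0.    ,  0.    ,  1.    ]])}
top {'intrinsics': array([[399.7917,   0.    , 321.538 ],
       [  0.    , 399.7917, 204.9144],
       [  0.    ,   0.    ,   1.    ]]), 'T': array([[-0.0097,  0.9969, -0.0775,  0.524 ],
       [-0.9999, -0.009 ,  0.009 ,  0.0204],
       [ 0.0083,  0.0775,  0.997 ,  0.9418],
       [ 0.    ,  0.    ,  0.    ,  1.    ]])}
0.1 [ 0.2574 -0.569   0.222 ] [-0.0004  0.8403 -0.5422 -0.0006] [-0.9246  0.635  -0.389 ] 1.0004526573909343
```

View pics/top0.png

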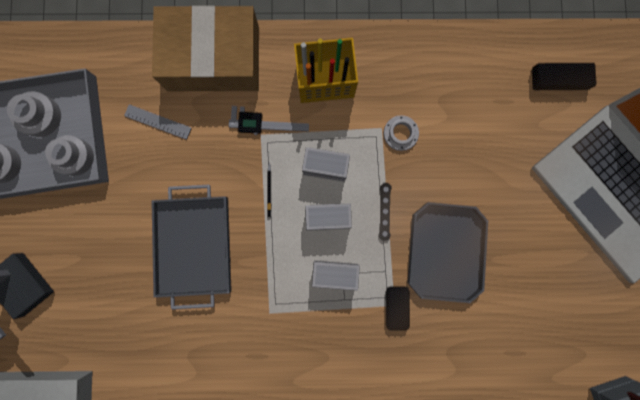

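View pics/scene0.png

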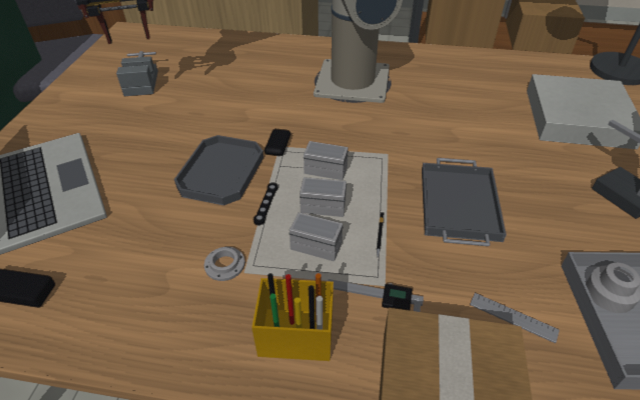

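The top view shows the tins at about (326,164), (328,217) and (335,275). The handled tray is on the left at (191,247) and the cut-corner tray on the right at (448,252). The pencil is at (269,194), the link at (385,212) and the mouse at (397,308). Next I'll segment the tins and trays.

```bash
cat > h.py <<'E'
import numpy as np, cv2
from station import *
np.set_printoptions(precision=4,suppress=True)
def ray(n,uv,z):
    i=camera_info(n);K=i["intrinsics"];T=i["T"]
    uv=np.atleast_2d(np.asarray(uv,float))
    d=np.c_[(uv[:,0]-K[0,2])/K[0,0],-(uv[:,1]-K[1,2])/K[1,1],-np.ones(len(uv))]@T[:3,:3].T
    o=T[:3,3]; s=(z-o[2])/d[:,2]
    return o+s[:,None]*d
def proj(n,P):
    i=camera_info(n);K=i["intrinsics"];T=i["T"]
    p=(np.atleast_2d(P)-T[:3,3])@T[:3,:3]
    return np.c_[K[0,0]*p[:,0]/-p[:,2]+K[0,2],K[1,1]*-p[:,1]/-p[:,2]+K[1,2]]
E
python3 - <<'E'
from h import *
im=cv2.imread("pics/top0.png")
hsv=cv2.cvtColor(im,cv2.COLOR_BGR2HSV)
for p in [(326,164),(328,217),(335,275),(300,200),(350,250),(326,178),(328,229)]: print(p,im[p[1],p[0]],hsv[p[1],p[0]])
cv2.imwrite("pics/crop1.png",cv2.resize(im[125:315,255:400],None,fx=4,fy=3.1,interpolation=cv2.INTER_CUBIC))
c=im[180:320,145:240]; d=im[190:315,400:495]
cv2.imwrite("pics/crop2.png",np.hstack([cv2.resize(c,(380,560)),cv2.resize(d,(400,560))]))
E
```

```text
(326, 164) [121 115 115] [120  13 121]
(328, 217) [123 116 116] [120  15 123]
(335, 275) [121 116 115] [115  13 121]
(300, 200) [104 107 110] [ 15  14 110]
(350, 250) [139 144 148] [ 17  16 148]
(326, 178) [70 69 70] [150   4  70]
(328, 229) [86 86 88] [ 0  6 88]
```

View pics/crop1.png

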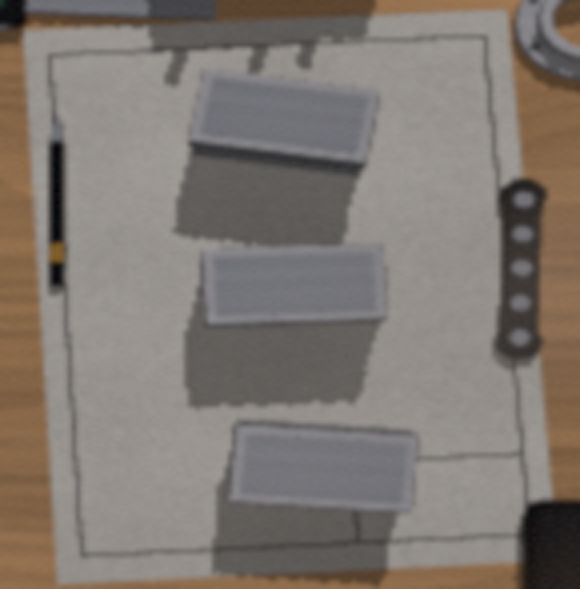

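View pics/crop2.png

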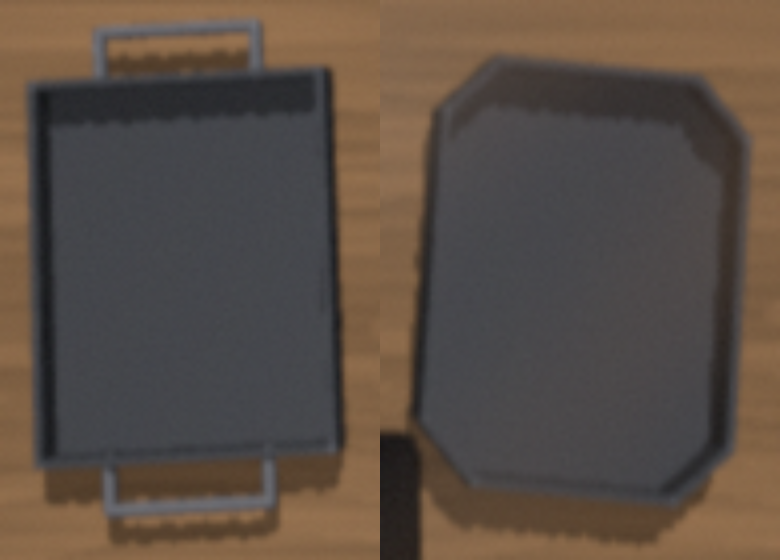

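The zoom shows bluish lid rectangles with clear edges, and the rims of both trays. I'll mask on B−R.

```bash
python3 - <<'E'
from h import *
im=cv2.imread("pics/top0.png")
S=4
b=cv2.resize(im,None,fx=S,fy=S,interpolation=cv2.INTER_CUBIC).astype(int)
d=b[:,:,0]-b[:,:,2]; V=b.max(2)
def up2px(p): return (np.asarray(p,float)+.5)/S-.5
vis=cv2.resize(im,None,fx=S,fy=S,interpolation=cv2.INTER_CUBIC)
def comps(m,roi,amin):
    M=np.zeros(m.shape,np.uint8); x0,x1,y0,y1=[v*S for v in roi]
    M[y0:y1,x0:x1]=m[y0:y1,x0:x1]; M=cv2.morphologyEx(M,cv2.MORPH_OPEN,np.ones((5,5)));M=cv2.morphologyEx(M,cv2.MORPH_CLOSE,np.ones((9,9)))
    cs,_=cv2.findContours(M,cv2.RETR_EXTERNAL,cv2.CHAIN_APPROX_NONE)
    return [c for c in cs if cv2.contourArea(c)>amin]
def rep(c,z,n):
    W=ray("top",up2px(c[:,0,:]),z)
    r=cv2.minAreaRect((W[:,:2]*1000).astype(np.float32)); 
    bx=cv2.boxPoints(r)/1000
    pr=proj("top",np.c_[bx,np.full(4,z)])
    cv2.polylines(vis,[np.int32((pr+.5)*S-.5)],True,(0,0,255),1)
    print(n,"centre",np.array(r[0])/1000,"size",r[1],"ang",r[2])
for c in comps(((d>2)&(V>95)).astype(np.uint8),(275,380,140,300),3000): rep(c,.065,"tin")
m=(d>-8).astype(np.uint8)
for c in comps(m,(140,245,170,325),20000): rep(c,.025,"L")
for c in comps(m,(404,500,190,315),20000): rep(c,.025,"R")
cv2.imwrite("pics/v1.png",cv2.resize(vis[500:1300,560:2000],None,fx=.55,fy=.55,interpolation=cv2.INTER_AREA))
E
```

```text
tin centre [ 0.4361 -0.0175] size (91.7591323852539, 45.9361572265625) ang 84.32730102539062
tin centre [ 0.5669 -0.0008] size (48.38825988769531, 94.2259292602539) ang 2.2155821323394775
tin centre [0.6869 0.0024] size (95.42203521728516, 50.65251541137695) ang 80.24666595458984
L centre [0.5042 0.3109] size (276.1506652832031, 172.68931579589844) ang 2.55080246925354
R centre [ 0.485  -0.2752] size (172.98898315429688, 216.81930541992188) ang 83.9287109375
```

View pics/v1.png

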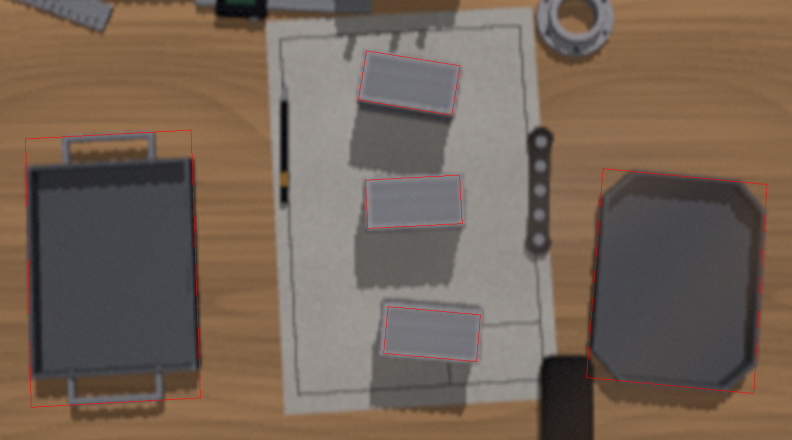

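```bash
cat >> h.py <<'E'
def rect(c,a,lx,ly,z):
    a=np.radians(a); R=np.array([[np.cos(a),-np.sin(a)],[np.sin(a),np.cos(a)]])
    q=np.array([[-1,-1],[1,-1],[1,1],[-1,1]])*[lx/2,ly/2]
    return np.c_[q@R.T+c,np.full(4,z)]
TINS=[((.4361,-.0175),-5.7),((.5669,-.0008),2.2),((.6869,.0024),-9.75)]
E
python3 - <<'E'
from h import *
L=np.array([(152,200.75),(227.5,197),(230.75,292.5),(155,296.75)])
W=ray("top",L,.025)[:,:2];print("Lc",W.mean(0), "sides",np.linalg.norm(W-np.roll(W,-1,0),axis=1),np.degrees(np.arctan2(*((W[0]+W[1]-W[2]-W[3])[::-1]))))
out=[]
for n in("top","scene"):
    im=cv2.imread(f"pics/{n}0.png");S=4
    v=cv2.resize(im,None,fx=S,fy=S,interpolation=cv2.INTER_CUBIC)
    def dr(P,col): cv2.polylines(v,[np.int32((proj(n,P)+.5)*S-.5)],True,col,1,cv2.LINE_AA)
    for c,a in TINS: dr(rect(c,a,.054,.1,.065),(0,0,255)); dr(rect(c,a,.054,.1,0),(0,255,0))
    for c,a in [(W.mean(0),2.5),((.485,-.2752),-6.07)]: dr(rect(c,a,.22,.17,.025),(0,0,255))
    v=v[500:1260,560:2000] if n=="top" else v[520:1120,680:2040]
    cv2.imwrite(f"pics/v2{n}.png",cv2.resize(v,None,fx=.55,fy=.55,interpolation=cv2.INTER_AREA))
E
```

```text
Lc [0.5034 0.3093] sides [0.1729 0.2168 0.1704 0.2175] 2.7599253571513267
```

View pics/v2top.png

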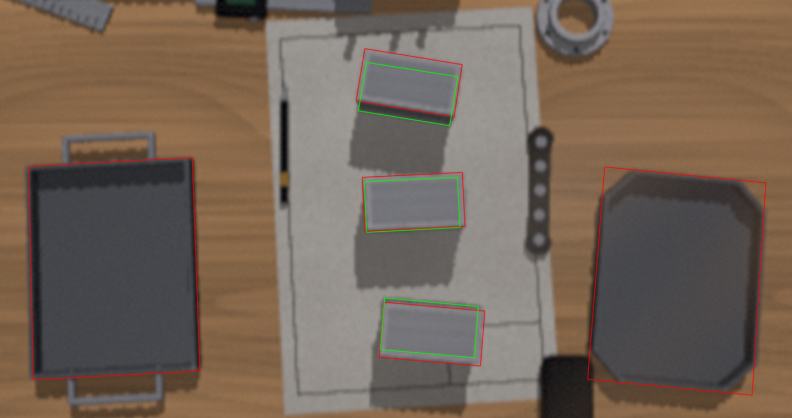

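View pics/v2scene.png

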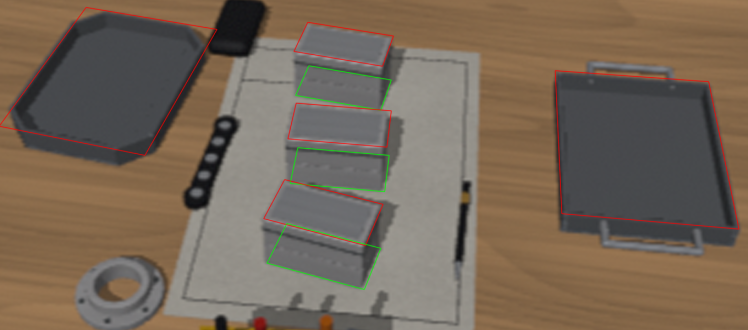

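Both views agree with the model to 2–3 mm, with heights and sizes as given. The gripper margins are far larger than that. I'll start with the near tin.

```bash
cat >> h.py <<'E'
from scipy.spatial.transform import Rotation as Ro
TR={"L":(np.array([.5036,.3097]),2.6),"R":(np.array([.485,-.2752]),-6.07)}
TZ=.028
def quat(deg):
    t=np.radians(deg);c,s=np.cos(t),np.sin(t)
    q=Ro.from_matrix(np.array([[c,s,0],[s,-c,0],[0,0,-1]])).as_quat(); return [q[3],q[0],q[1],q[2]]
def fz(n=8):
    r=[]
    for _ in range(n): r.append(get_ft_force()); wait(.02)
    return np.mean(r,0)
def pick(i):
    (x,y),a=TINS[i]; q=quat(a)
    move_pose([x,y,.17],q); wait(.15); f0=fz(5)
    hit=movel([x,y,TZ],v=.15,until_force=8)
    print("down",get_tcp_pos(),"hit",hit,"t",get_time())
    if hit: return None
    command_gripper(0.0); print("grip",get_grip_width()*.088)
    movel([x,y,TZ+.02],v=.06)
    movel([x,y,TZ+.12],v=.2); wait(.3); f1=fz()
    w=(f1-f0)[2]; print("dF",f1-f0,"width",get_grip_width()*.088,"tcp",get_tcp_pos(),"t",get_time())
    return w
def place(t,slot):
    c,a=TR[t]; r=np.radians(a); p=c+slot*.05*np.array([np.cos(r),np.sin(r)])
    move_pose([p[0],p[1],TZ+.12],quat(a))
    print("grip width",get_grip_width()*.088)
    movel([p[0],p[1],TZ+.004+.012],v=.15); wait(.1)
    hit=movel([p[0],p[1],TZ+.004-.004],v=.03,until_force=3)
    print("set",hit,get_tcp_pos(),get_ft_force())
    command_gripper(.85)
    movel([p[0],p[1],TZ+.14],v=.2); print("t",get_time())
E
python3 - <<'E'
from h import *
print(pick(0))
cv2.imwrite("pics/s1.png",read_camera("scene")[:,:,::-1])
E
```

```text
down [ 0.4366 -0.0175  0.0285] hit False t 3.525
grip 0.05432659244676346
dF [-0.52   -0.0451 -1.7379] width 0.05390003158578818 tcp [ 0.4358 -0.0175  0.1475] t 5.7167
-1.7378960608545762
```

View pics/s1.png

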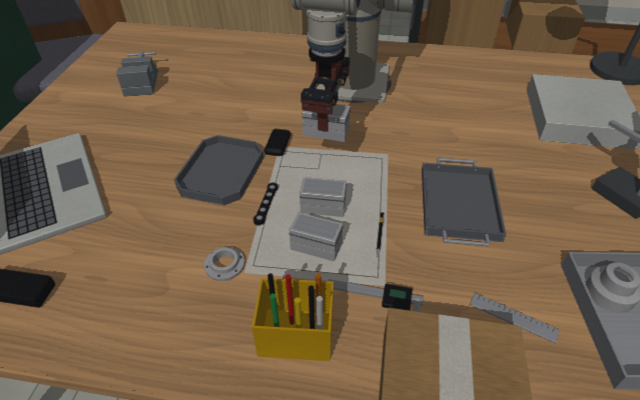

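The tin is held clear of the sheet, with the gripper at about (325,110). The weight change is 1.7 N, so it is empty and goes in the cut-corner tray.

```bash
python3 - <<'E'
from h import *
print(fz(15)); place("R",-1); print(fz(15))
cv2.imwrite("pics/s2.png",read_camera("scene")[:,:,::-1])
E
```

```text
[-0.4107 -0.1754 -1.1821]
grip width 0.053798304113771324
set True [ 0.4355 -0.2701  0.0317] [ 0.792  -0.4096  0.669 ]
t 9.7667
[-0.0086 -0.064  -0.0417]
```

View pics/s2.png

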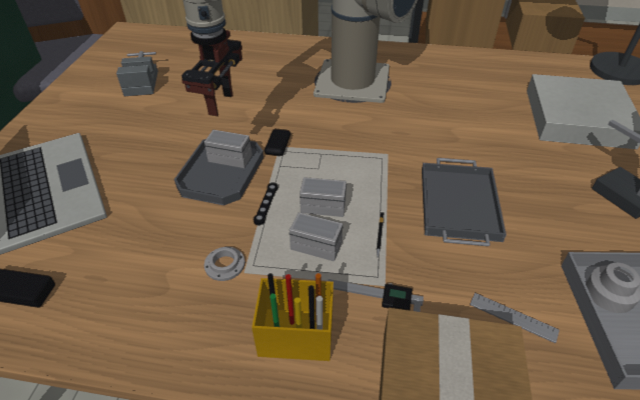

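The tin stands upright at the near end of the cut-corner tray, at about (228,148). It made contact at the expected height. Its settled weight was 1.14 N, so empty is confirmed. Next is the middle tin.

```bash
python3 - <<'E'
from h import *
command_gripper(1.0)
w=pick(1); wait(.3); print(w,fz(15))
if w is not None:
    if -9.5<w<-5: place("L",-1)
    elif -3<w<-.5: place("R",1)
    else: print("UNSURE")
    wait(.2); print(fz(10))
cv2.imwrite("pics/s3.png",read_camera("scene")[:,:,::-1])
E
```

```text
down [ 0.5675 -0.0008  0.0287] hit False t 12.9917
grip 0.05408868815521173
dF [ 0.0967 -0.173  -7.3691] width 0.05397309829940261 tcp [ 0.5667 -0.0008  0.1474] t 15.1833
-7.369148330400537 [ 0.051  -0.076  -7.3083]
grip width 0.054144671798162625
set True [0.4539 0.3077 0.0318] [0.2332 1.1485 2.1717]
t 19.7333
[-0.0728 -0.0838 -0.0776]
```

View pics/s3.png

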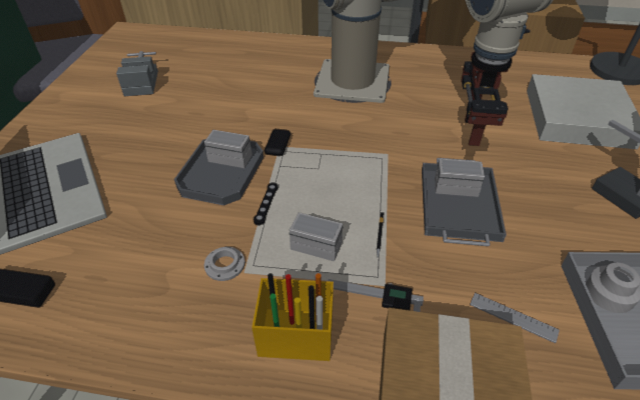

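The middle tin weighed 7.3 N, so it is full. It stands in the near half of the handled tray at about (460,177). Last is the far tin.

```bash
python3 - <<'E'
from h import *
command_gripper(1.0)
w=pick(2); wait(.3); print(w,fz(15))
if w is not None:
    if -9.5<w<-5: place("L",1)
    elif -3<w<-.5: place("R",1)
    else: print("UNSURE")
    wait(.2); print(fz(10))
    # clear the view: back up high toward start
    movej([-1.165,0.423,1.63,0,1.089,-0.019]) 
for n in("scene","top"): cv2.imwrite(f"pics/{n}4.png",read_camera(n)[:,:,::-1])
print(get_time())
E
```

```text
down [0.6878 0.0024 0.029 ] hit False t 23.3583
grip 0.0535326649238572
dF [-0.052   0.0805 -0.9655] width 0.05407452746059434 tcp [0.6867 0.0024 0.1473] t 25.55
-0.9654593746127572 [ 0.0491  0.0795 -1.1528]
grip width 0.05368842682381265
set True [ 0.5349 -0.2807  0.0318] [ 0.6922 -0.3471  2.4434]
t 30.075
[-0.2143 -0.011  -0.1255]
32.0417
```

View pics/scene4.png

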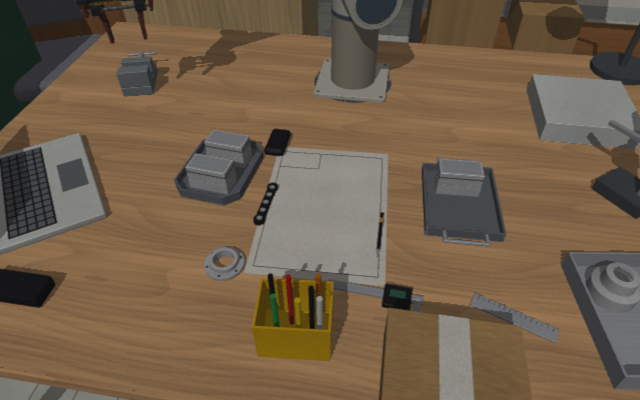

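View pics/top4.png

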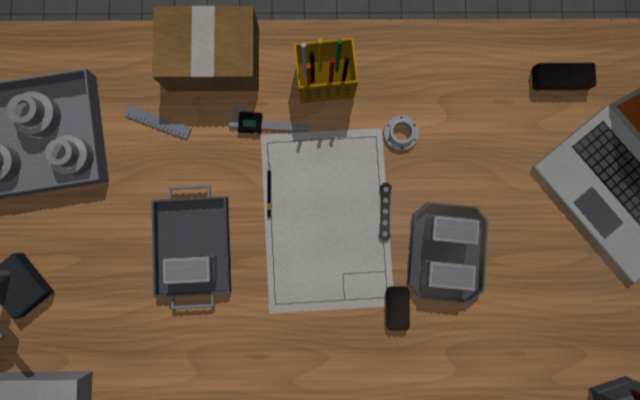

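The tins now stand at about (186,270) in the handled tray and at (456,229) and (453,275) in the cut-corner tray, all inside the walls. I'll check that the bystanders haven't moved, then hand in.

```bash
python3 - <<'E'
from h import *
a=cv2.imread("pics/top0.png").astype(int);b=cv2.imread("pics/top4.png").astype(int)
d=np.abs(a-b).max(2)
for n,(x0,x1,y0,y1) in dict(pencil=(264,274,165,222),link=(378,393,180,243),flange=(383,420,113,153),caliper=(226,310,104,136),mouse=(384,411,285,331)).items(): print(n,d[y0:y1,x0:x1].max())
for p,z in (((186,270),.069),((456,229),.069),((453,275),.069)): print(ray("top",p,z))
print(get_tcp_pos(),np.abs(get_qvel()).max()); job_done()
E
```

```text
pencil 8
link 7
flange 9
caliper 13
mouse 11
[[0.4537 0.3061 0.069 ]]
[[ 0.5364 -0.2809  0.069 ]]
[[ 0.437  -0.2708  0.069 ]]
[ 0.2586 -0.5685  0.2225] 0.0018321339502133294
the job is handed in; nothing more can be done
```

All three tins are sorted and the job is handed in, after about 32 s of robot time. I lifted and weighed each tin at rest before placing it:

| Tin | Weight felt | Result | Placed in |
|---|---|---|---|
| Near | 1.1–1.7 N | empty | cut-corner tray |
| Middle | 7.3 N | full | handled tray |
| Far | about 1.1 N | empty | cut-corner tray |

- **Placing:** each tin touched the tray floor at the expected height before I let go. In the final pictures all three stand upright inside the tray walls, with lid positions within 2 mm of where I released them.
- **Other things:** the before and after top pictures show no visible movement of the pencil, link, flange, caliper or mouse. The arm was back at its start pose, touching nothing.
- **Disagreements:** the near tin's first reading of 1.7 N was above the 1.0–1.3 N range for an empty tin. A second reading gave 1.1–1.2 N. The two cameras also differed by about 2–3 mm on the tin positions, which was well within the grasp clearance.

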